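# Balance a centrifuge rotor

## Task

The rotor has been loaded out of balance: of its six tubes (three pairs of one kind each) none faces its like across the hub. Rearrange the tubes until each one sits fully down in a cup with the tube of its own kind in the cup straight opposite, parking a tube in the aluminium block on the way and leaving none there. Carry the tubes upright and never let one tip over.

Things in the scene. Friction and masses are not known exactly. Their poses are not given: they have to be found in the camera images.
- rotor: Fixed aluminium rotor on a grey stand. Origin: its centre, on the table; z up. Six cups, all full, stand 75 mm from the origin, at 0, 60, .. 300 degrees from its x axis; those 180 degrees apart face each other. A cup is 33 mm wide inside, 42 at the flared mouth (48 outside); floor (a seated tube's origin) 26 mm, rim 82 mm above the table. Hub 80 mm across to 72 mm, nut 30 mm across to 99 mm up.
- block: Aluminium block 72 x 196 x 50 mm, fixed, with three empty blind holes to park tubes. Origin: centre of its underside, on the table; z up, y along its length. Holes 37 mm wide, 3 mm chamfer, on the centre line at y = -62, 0, +62 mm; floor (a parked tube's origin) 6 mm, mouth 50 mm above the table.
- cone_tube_1: One of two alike 50 ml tubes: clear, body 29 mm across, conical foot (8 mm wide tip, full width from 16 mm up), wide flat white ribbed cap 36 mm across, 101 to 115 mm above the origin; about 60 g. Grip across the cap, 104 mm above the origin. Origin: centre of the foot's underside; z up the tube; yaw without meaning.
- cone_tube_2: The other of two alike 50 ml tubes: clear, body 29 mm across, conical foot (8 mm wide tip, full width from 16 mm up), wide flat white ribbed cap 36 mm across, 101 to 115 mm above the origin; about 60 g. Grip across the cap, 104 mm above the origin. Origin: centre of the foot's underside; z up the tube; yaw without meaning.
- round_tube_1: One of two alike round-bottomed narrow-mouth tubes: clear, body 28 mm across up to 70 mm, sloping shoulder, tall slim white cap 23 mm across, 79 to 112 mm above the origin; about 60 g. Grip across the cap, 100 mm above the origin. Origin: centre of the foot's underside; z up the tube; yaw without meaning.
- round_tube_2: The other of two alike round-bottomed narrow-mouth tubes: clear, body 28 mm across up to 70 mm, sloping shoulder, tall slim white cap 23 mm across, 79 to 112 mm above the origin; about 60 g. Grip across the cap, 100 mm above the origin. Origin: centre of the foot's underside; z up the tube; yaw without meaning.
- steel_tube_1: One of two alike stainless steel round-bottomed tubes: body 29 mm across, flanged lid 33 mm across, 86 to 98 mm above the origin, on it a black knob 15 mm across up to 111 mm; about 90 g. Grip across the lid, 92 mm above the origin. Origin: centre of the foot's underside; z up the tube; yaw without meaning.
- steel_tube_2: The other of two alike stainless steel round-bottomed tubes: body 29 mm across, flanged lid 33 mm across, 86 to 98 mm above the origin, on it a black knob 15 mm across up to 111 mm; about 90 g. Grip across the lid, 92 mm above the origin. Origin: centre of the foot's underside; z up the tube; yaw without meaning.
Mind the look-alikes: they are no part of the job. Leave any yellow look-alike of the cone_tube_2 alone.

How it is judged:
By the outcome, as a careful person would: the job done as asked, in the order asked, and still so for the second after the job is handed in, with the robot touching nothing.
It also fails if it takes over 112 s, if anything falls off the work surface, if the arm or the gripper's body presses on something with over 40 N, if the wrist force passes 120 N, or if a joint passes its speed limit or range.

## Robot

A 7-joint arm with a two-finger parallel gripper is mounted at the origin on a cart in front of the work surface, level with it; the furniture and walls round the work are solid. World frame = base frame: x ahead of the robot, y to its left, z up, the work surface at z = 0. Lengths are in m, angles in rad, forces in N, time in s.
With the tool pointing down it reaches from about 0.4 to 0.85 m from the base axis. Payload 10.4 kg.
Tool frame: the origin (TCP) lies midway between the tips of the shut fingers; the grasp point (between the pads) lies 19 mm behind it; z points along the fingers, y is the line along which they close (so a half turn about z gives the same grasp; the last joint's range is limited). The gripper opens to 87 mm and grips with 3 to 60 N. Pads are 19 mm wide; open, the fingers measure 117 mm over their backs; the gripper's body (75 mm by 190 mm) begins 51 mm behind the grasp point.
Start: joints at [1.294, 0.332, -0.065, 1.46, 0.022, 1.35, -0.088], TCP at [0.157, -0.605, 0.223] pointing down, gripper open.
Joint ranges: [-2.6, 2.6], [-0.5, 2.12], [-1.47, 1.34], [0.16, 2.42], [-1.27, 4.41], [0.06, 2.06], [-2.6, 2.6]. Speed limits (rad/s): [2.22, 2.22, 2.79, 2.79, 3.14, 3.14, 3.14].

## Interface

Orientations are given as a unit quaternion [x, y, z, w].
In Python, from bench import r gives the robot as it stands.
- The arm moves only by the tool arm_command, never from a script. Its arguments are lists of equal length, an entry for each row: "xyz": the shift along the world's x, y, z in m, a list of three; "rot": the turn, a rotation vector about the world's x, y, z in rad, a list of three. In form: {"xyz": [[tx, ty, tz], ...], "rot": [[ax, ay, az], ...]}. A call has 1 to 20 rows; each row is the pose to reach, as a shift and turn from the pose commanded when the call began; what a row does not reach only later rows make up. A row lasts 1/12 s, in which the tool goes at most 41.7 mm and 7.16 degrees, less where a joint would pass 70% of its speed; a pose out of reach is approached as far as the arm can. A call with a gripper value outside its range is refused whole. "grip" is the opening, from 0 (shut) to 1 (fully open), set as the call begins (left out, the last holds). The fingers move at their own pace and stop on an object; "squeeze" is the grip in N (left out, the last holds). Time passes only in rows, so rows that repeat a pose let the fingers close. It gives the time, the measured TCP pose, the force, the opening and the grip force at its end, in the units of the state.
- r.read_state(): the state, without advancing time (a new reading comes with each control period).
- r.camera(name): name is "side" or "top" or "wrist"; returns the picture (420x560x3 uint8, red, green, blue); there is no depth.
- r.camera_model(name): a dict with "fx", "fy", "cx", "cy" (pixels), "T" (4x4, takes a point from camera to world coordinates). Camera axes: x right, y up, looking along -z (the intrinsics and any distortion apply to the point x, -y, -z); pixel columns grow to the right and rows downward; lengths in m; the calibration is good to about 2 mm. A picture is of the moment at which its call begins: read the wrist's pose just before it. camera_model takes no time and is no camera call; for the wrist camera it gives the pose at the moment of the call.
- r.close_job(): hands the job in; it is judged then, once.
Trained networks look in the newest picture that a camera, given by its name, has taken for a name from the list of things; names that differ only in an ending like _2 or _b are one class to them, and where a whole thing is asked for, a point or a joint stands for the part that bears it (a point fixed in the world has none). Each returns a list of dicts, best first, with "conf" (0 to 1); they miss things now and then, are a little off and sometimes report something else, mostly with a low value. They report only what shows in the picture. A call takes as long as a camera call. They do not tell look-alikes from the thing itself.
- r.look_for(label, camera): "at" ([x, y, z] in m, in the coordinates of the camera as it stood for that picture, good to about 4 mm: the middle of the surface that is visible of it).
- r.spot_point(label, camera): "at" ([x, y, z] in m, in the coordinates of the camera as it stood for that picture, good to about 4 mm: a listed point, or the origin of a listed thing).
The state is a dict: "time": time; "joint_positions": joint angles; "joint_vel": joint speeds; "joint_torque": joint torques, N m; "ee_pos": TCP position; "eef_rot": TCP orientation; "ft_force": force on the tool from outside, world axes, zero at the start; "torque": the same for the moment, N m; "width": finger opening in m; "grip_force": force on a finger pad.
Only numpy, scipy, OpenCV 4.12 (cv2) and the standard library are available. Lean on these libraries where they do the work, as an engineer would, in place of code of your own. Each camera call takes 0.05 s, during which the arm holds its last target. There are 200 camera calls.

## Working session

There is one attempt and no reset: what is moved stays moved. The work goes in short steps, Python scripts to look and compute and a tool call to move; the robot and the scene stay as the last step left them, time stands still between calls to the robot, and variables do not carry over. Pictures are saved under pics/ and viewed, at most 14 in all, crops included, and the job is handed in when it is done.

Besides the shell and the picture viewer there is one more tool, called after "Emit:" by a JSON object that holds its "name" and its "arguments". arm_command: Moves the arm, as the interface text tells. Its arguments: {"type":"object","properties":{"xyz":{"type":"array"},"rot":{"type":"array"},"grip":{"type":"number"},"squeeze":{"type":"number"}},"required":["xyz","rot"]}

```bash
mkdir -p pics; ls; cat > h.py <<'E'
import numpy as np, cv2
from bench import r
def snap(c,n):
    m=r.camera_model(c); im=r.camera(c); cv2.imwrite(f'pics/{n}.png',im[:,:,::-1]); return m,im
def px(m,p):
    q=np.linalg.inv(m['T'])@np.r_[p,1]; return m['cx']+m['fx']*q[0]/-q[2], m['cy']+m['fy']*-q[1]/-q[2]
def ray(m,u,v,z):
    d=m['T'][:3,:3]@np.array([(u-m['cx'])/m['fx'],-(v-m['cy'])/m['fy'],-1]); o=m['T'][:3,3]; return o+d*(z-o[2])/d[2]
def W(m,at): return (m['T']@np.r_[at,1])[:3]
E
python3 - <<'E'
from h import *
s=r.read_state(); print(s)
for c in ['top','side']:
    m,im=snap(c,c+'0'); print(c,{k:np.round(v,3) if k!='dist' else v for k,v in m.items()})
    for l in ['rotor','block','cone_tube_1','round_tube_1','steel_tube_1']:
        for d in r.spot_point(l,c):
            p=W(m,d['at']); print(l,round(d['conf'],2),p.round(3),np.round(px(m,p)))
E
```

```text
pics
{'time': 0.0, 'joint_positions': array([ 1.29441147,  0.33289366, -0.06469245,  1.46095498,  0.02160901,
        1.3498975 , -0.08848166]), 'joint_vel': array([ 0.00105188, -0.00010563,  0.00114601, -0.00100428, -0.00067951,
       -0.00037216,  0.00041203]), 'joint_torque': array([-6.99393804e-04, -6.23262405e+01,  2.42129609e-02, -3.89899635e+01,
       -6.14517415e-02,  3.96792346e-02,  1.62017495e-04]), 'ee_pos': array([ 0.1568058 , -0.60460262,  0.2217338 ]), 'eef_rot': array([ 9.91957508e-01,  1.26569231e-01, -1.31240586e-04, -7.16931675e-04]), 'ft_force': array([-0.11104009, -0.21003558, -0.200433  ]), 'torque': array([-0.02483496, -0.02207694, -0.00969743]), 'grip_force': 0.0, 'width': 0.08712129746311971}
top {'fx': np.float64(393.696), 'fy': np.float64(393.696), 'cx': np.float64(278.957), 'cy': np.float64(214.441), 'T': array([[-0.01 ,  0.991, -0.132,  0.389],
       [-1.   , -0.011, -0.001,  0.021],
       [-0.003,  0.132,  0.991,  0.945],
       [ 0.   ,  0.   ,  0.   ,  1.   ]])}
rotor 0.56 [0.529 0.137 0.001] [231. 209.]
block 0.61 [ 0.488 -0.151  0.003] [351. 225.]
cone_tube_1 0.82 [0.456 0.142 0.026] [228. 239.]
cone_tube_1 0.78 [ 0.423  0.334 -0.004] [149. 254.]
cone_tube_1 0.5 [0.489 0.078 0.023] [255. 224.]
round_tube_1 0.78 [0.498 0.208 0.028] [200. 221.]
round_tube_1 0.58 [0.574 0.197 0.023] [205. 190.]
steel_tube_1 0.73 [0.564 0.074 0.028] [257. 193.]
steel_tube_1 0.61 [0.609 0.135 0.03 ] [231. 174.]
steel_tube_1 0.28 [0.488 0.078 0.027] [255. 225.]
side {'fx': np.float64(501.329), 'fy': np.float64(501.329), 'cx': np.float64(290.761), 'cy': np.float64(213.485), 'T': array([[-0.997, -0.057,  0.06 ,  0.585],
       [ 0.078, -0.435,  0.897,  1.076],
       [-0.025,  0.899,  0.438,  0.56 ],
       [ 0.   ,  0.   ,  0.   ,  1.   ]])}
rotor 0.8 [0.528 0.14  0.003] [289. 255.]
block 0.84 [ 0.486 -0.151  0.001] [297. 200.]
cone_tube_1 0.97 [0.418 0.329 0.004] [357. 303.]
```

View pics/top0.png

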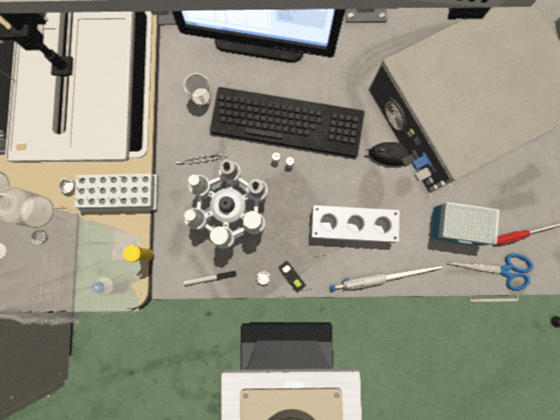

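View pics/side0.png

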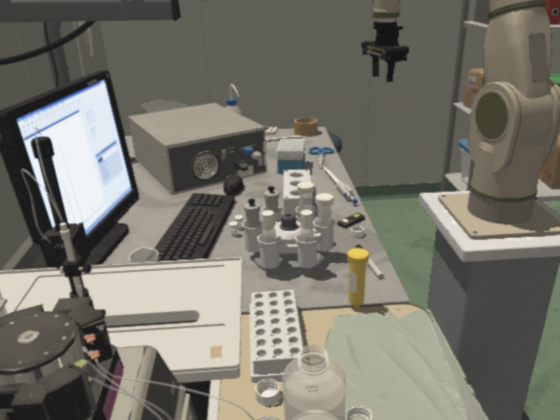

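The top view matches the description. The ring is, clockwise from (228,168):

| Position | Tube | Pixel |
|---|---|---|
| S0 | steel | (228,168) |
| S1 | steel | (257,187) |
| C2 | cone | (254,221) |
| C3 | cone | (220,236) |
| R4 | round | (194,216) |
| R5 | round | (198,184) |

- **Look-alikes:** the yellow tube at (132,253) in the top view and (357,275) in the side view is a decoy. The white rack at (115,190) and the small caps at (275,158) and (263,278) are not tubes.
- **Plan:** S1 goes to the block, R5 to cup 1, C3 to cup 5, and the parked steel tube to cup 3. S0, C2 and R4 stay where they are.

Next I'll go above the rotor for a close look.

Emit:
{"name": "arm_command", "arguments": {"xyz": [[0.24,0.2,0.15],[0.24,0.2,0.15],[0.24,0.2,0.15],[0.24,0.2,0.15],[0.24,0.2,0.15],[0.24,0.2,0.15],[0.24,0.2,0.15],[0.24,0.2,0.15],[0.36,0.68,0.18],[0.36,0.68,0.18],[0.36,0.68,0.18],[0.36,0.68,0.18],[0.36,0.68,0.18],[0.36,0.68,0.18],[0.36,0.68,0.18],[0.36,0.68,0.18],[0.36,0.68,0.18],[0.36,0.68,0.18],[0.36,0.68,0.18],[0.36,0.68,0.18]], "rot": [[0,0,0.1],[0,0,0.2],[0,0,0.3],[0,0,0.4],[0,0,0.5],[0,0,0.6],[0,0,0.7],[0,0,0.8],[0,0,0.9],[0,0,1.0],[0,0,1.1],[0,0,1.2],[0,0,1.3],[0,0,1.4],[0,0,1.5],[0,0,1.57],[0,0,1.57],[0,0,1.57],[0,0,1.57],[0,0,1.57]], "grip": 0.7, "squeeze": 25}}

```text
time: 2.27
ee_pos: [0.5155, 0.0714, 0.4028]
eef_rot: [0.613, 0.79, 0.0, 0.001]
ft_force: [1.8, -0.1, -0.2]
width: 0.0609
grip_force: 0.0
```

```bash
python3 - <<'E'
from h import *
for c in ['wrist','top','side']:
    m,im=snap(c,c+'1')
    if c=='wrist': print(m['T'].round(3), m['fx'])
    for l in ['rotor','block','cone_tube_1','round_tube_1','steel_tube_1']:
        for f in (r.spot_point,r.look_for):
          for d in f(l,c):
            p=W(m,d['at']); print(c,f.__name__,l,round(d['conf'],2),p.round(3),np.round(px(m,p)))
E
```

```text
[[ 0.969 -0.24  -0.066  0.498]
 [ 0.249  0.935  0.253  0.14 ]
 [ 0.001 -0.262  0.965  0.565]
 [ 0.     0.     0.     1.   ]] 307.09694956612833
wrist call rotor 0.77 [ 0.524  0.139 -0.001] [297. 129.]
wrist call rotor 0.84 [0.529 0.145 0.066] [303. 126.]
wrist call block 0.62 [ 0.482 -0.156  0.   ] [238. 270.]
wrist call block 0.63 [ 0.489 -0.105  0.052] [244. 259.]
wrist call cone_tube_1 0.81 [0.483 0.074 0.027] [265. 160.]
wrist call cone_tube_1 0.81 [0.454 0.143 0.022] [258. 116.]
wrist call cone_tube_1 0.66 [0.453 0.146 0.14 ] [251. 111.]
wrist call cone_tube_1 0.57 [0.486 0.079 0.143] [263. 167.]
wrist call round_tube_1 0.71 [0.498 0.207 0.027] [293.  84.]
wrist call round_tube_1 0.66 [0.574 0.2   0.028] [336. 100.]
wrist call round_tube_1 0.81 [0.57  0.195 0.139] [347.  97.]
wrist call round_tube_1 0.71 [0.501 0.202 0.138] [297.  77.]
wrist call steel_tube_1 0.88 [0.608 0.13  0.022] [343. 147.]
wrist call steel_tube_1 0.65 [0.557 0.065 0.023] [304. 175.]
wrist call steel_tube_1 0.97 [0.555 0.072 0.123] [310. 181.]
wrist call steel_tube_1 0.97 [0.601 0.131 0.121] [351. 150.]
top
[... 287 characters left out ...]
block 0.77 [ 0.485 -0.153  0.005] [297. 198.]
side call block 0.86 [ 0.505 -0.129  0.051] [290. 186.]
side call cone_tube_1 0.6 [ 0.417  0.33  -0.001] [357. 306.]
side call cone_tube_1 0.78 [0.419 0.34  0.079] [358. 272.]
side call cone_tube_1 0.7 [0.607 0.147 0.112] [250. 214.]
side call cone_tube_1 0.67 [0.488 0.096 0.122] [305. 196.]
side call cone_tube_1 0.58 [0.454 0.156 0.118] [325. 209.]
side call round_tube_1 0.81 [0.502 0.217 0.108] [304. 228.]
side call round_tube_1 0.56 [0.576 0.214 0.108] [266. 229.]
side call steel_tube_1 0.42 [ 0.485 -0.154  0.004] [297. 198.]
side call steel_tube_1 0.86 [0.607 0.144 0.114] [250. 212.]
side call steel_tube_1 0.83 [0.559 0.084 0.118] [272. 197.]
```

View pics/wrist1.png

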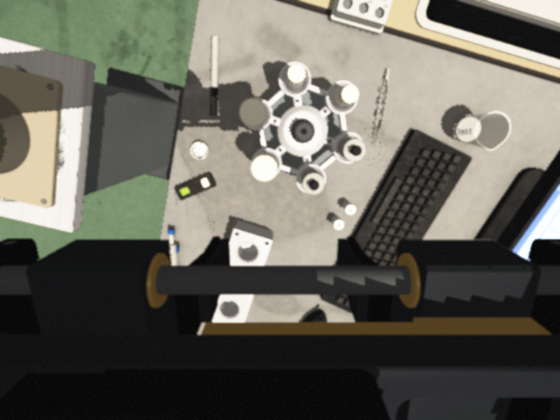

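```bash
python3 - <<'E'
from h import *
from scipy.optimize import least_squares
A={'t':[(.609,.135),(.564,.074),(.489,.078),(.456,.142),(.498,.208),(.574,.197)],
'w':[(.608,.130),(.557,.065),(.483,.074),(.454,.143),(.498,.207),(.574,.200)]}
A['both']=[tuple((np.array(a)+b)/2) for a,b in zip(A['t'],A['w'])]
for k,v in A.items():
    v=np.array(v)
    mod=lambda x:np.array([[x[0]+.075*np.cos(x[2]-i*np.pi/3),x[1]+.075*np.sin(x[2]-i*np.pi/3)] for i in range(6)])
    f=least_squares(lambda x:(mod(x)-v).ravel(),[.53,.14,0]); print(k,f.x.round(4),np.abs(f.fun).max().round(4)); 
print(mod(f.x).round(4))
im=cv2.imread('pics/wrist1.png'); a=cv2.resize(im[50:210,200:400],None,fx=2.5,fy=2.5,interpolation=cv2.INTER_CUBIC)
im=cv2.imread('pics/top0.png'); b=cv2.resize(im[145:265,120:420],None,fx=2.5,fy=2.5,interpolation=cv2.INTER_CUBIC)
b=b[:,:750]; a2=cv2.resize(a,(375,300)); cv2.imwrite('pics/crop.png',np.vstack([b[:, :750],np.hstack([a2,np.zeros((300,375,3),np.uint8)])]))
# block holes: dark blobs in top0
m=r.camera_model('top')
for (u,v) in [(329,222.5),(355,224),(382,225.5)]: print(ray(m,u,v,.05).round(4))
m=r.camera_model('wrist')
for (u,v) in [(249,253),(230,310)]: print('w',ray(m,u,v,.05).round(4))
E
```

```text
t [ 0.5317  0.139  -0.069 ] 0.0042
w [ 0.529   0.1365 -0.1053] 0.0044
both [ 0.5303  0.1377 -0.0874] 0.0035
[[0.605  0.1312]
 [0.562  0.0698]
 [0.4873 0.0763]
 [0.4556 0.1443]
 [0.4986 0.2057]
 [0.5734 0.1992]]
[ 0.4888 -0.0922  0.05  ]
[ 0.4848 -0.1515  0.05  ]
[ 0.4807 -0.213   0.05  ]
w [ 0.4941 -0.0936  0.05  ]
w [ 0.485 -0.217  0.05 ]
```

View pics/crop.png

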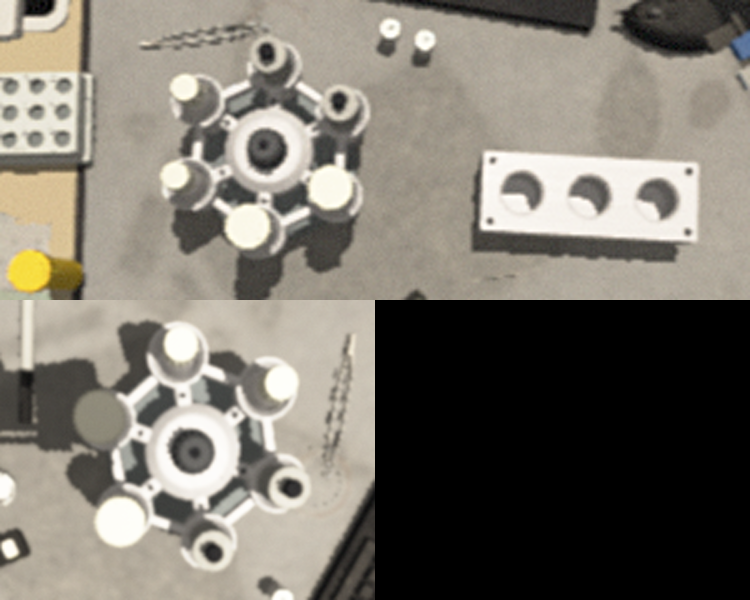

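The crop confirms the choice. The two steel tubes have black knobs (top half, (266,52) and (339,101)). The wide caps are the cone tubes at (330,187) and (248,226), and the slim caps are the round tubes at (174,175) and (184,88). The decoy is yellow at (30,270), and the block holes are at (522,191), (589,195) and (657,199).

```bash
python3 - <<'E'
from h import *
from scipy.optimize import least_squares
z=[.137,.137,.141,.141,.138,.138]
T=[(266,52),(339,101),(330,187),(248,226),(174,175),(184,88)]
Wp=[(291,187),(210,251),(120,221),(101,117),(180,44),(281,82)]
mod=lambda x:np.array([[x[0]+.075*np.cos(x[2]-i*np.pi/3),x[1]+.075*np.sin(x[2]-i*np.pi/3)] for i in range(6)])
for c,P,s,o in [('top',T,2.5,(120,145)),('wrist',Wp,1.875,(200,50))]:
    m=r.camera_model(c)
    v=np.array([ray(m,p[0]/s+o[0],p[1]/s+o[1],h)[:2] for p,h in zip(P,z)])
    f=least_squares(lambda x:(mod(x)-v).ravel(),[.53,.14,0]); print(c,f.x.round(4),(f.fun.reshape(-1,2)*1000).round(1).tolist(),mod(f.x).round(4).tolist())
m=r.camera_model('top')
for p in [(522,191),(589,195),(657,199)]: print(ray(m,p[0]/2.5+120,p[1]/2.5+145,.05).round(4))
print(r.read_state()['ee_pos'])
E
```

```text
top [ 0.5283  0.1384 -0.0921] [[1.4, -0.0], [0.8, 0.1], [-1.0, -0.3], [-0.9, 0.7], [-0.8, -0.3], [0.5, -0.2]] [[0.603, 0.1315], [0.5596, 0.0702], [0.485, 0.0771], [0.4536, 0.1453], [0.4969, 0.2065], [0.5716, 0.1996]]
wrist [ 0.5289  0.1372 -0.0946] [[1.7, -0.8], [2.6, -1.5], [-1.3, -0.0], [-2.5, 0.5], [-0.4, 1.4], [-0.2, 0.4]] [[0.6035, 0.1301], [0.5601, 0.069], [0.4854, 0.0761], [0.4542, 0.1443], [0.4977, 0.2054], [0.5723, 0.1983]]
[ 0.4914 -0.0918  0.05  ]
[ 0.487 -0.153  0.05 ]
[ 0.4827 -0.2149  0.05  ]
[0.5154918  0.06948477 0.40216788]
```

Emit:
{"name": "arm_command", "arguments": {"xyz": [[0.044,-0.003,-0.04],[0.044,-0.003,-0.08],[0.044,-0.003,-0.12],[0.044,-0.003,-0.16],[0.044,-0.003,-0.2],[0.044,-0.003,-0.22],[0.044,-0.003,-0.22],[0.044,-0.003,-0.22]], "rot": [[0,0,0],[0,0,0],[0,0,0],[0,0,0],[0,0,0],[0,0,0],[0,0,0],[0,0,0]]}}

```text
time: 4.58
ee_pos: [0.5591, 0.0664, 0.182]
eef_rot: [0.612, 0.791, -0.0, -0.001]
ft_force: [0.7, 0.4, 1.4]
width: 0.0609
grip_force: 0.0
```

```bash
cat > look.py <<'E'
import sys
from h import *
c,n=sys.argv[1],sys.argv[2]; print(r.read_state()['ee_pos'].round(4))
m,im=snap(c,n)
for l in sys.argv[3:]:
    for d in r.spot_point(l,c):
        p=W(m,d['at']); print(l,round(d['conf'],2),p.round(3),np.round(px(m,p)))
E
python3 look.py wrist w2 steel_tube_1 rotor
```

```text
[0.5591 0.0664 0.182 ]
steel_tube_1 0.74 [0.606 0.131 0.023] [344. 145.]
steel_tube_1 0.64 [0.558 0.069 0.027] [283. 192.]
rotor 0.92 [ 0.527  0.137 -0.   ] [271. 120.]
```

View pics/w2.png

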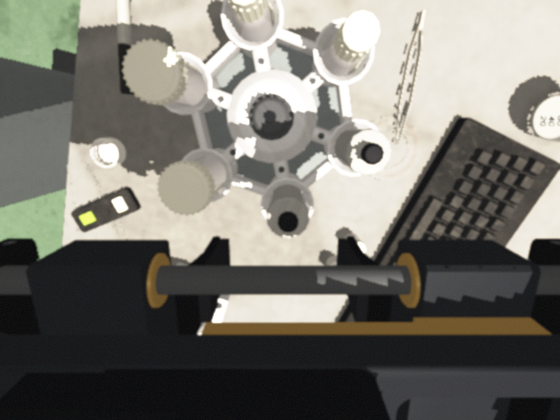

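The S1 knob is at (288,221), centred between the fingers at about x = 220 and 345. The position agrees to 2 mm, so I'll descend and grip.

Emit:
{"name": "arm_command", "arguments": {"xyz": [[0.001,0.003,-0.02],[0.001,0.003,-0.045],[0.001,0.003,-0.07],[0.001,0.003,-0.083],[0.001,0.003,-0.083],[0.001,0.003,-0.083]], "rot": [[0,0,0],[0,0,0],[0,0,0],[0,0,0],[0,0,0],[0,0,0]]}}

```text
time: 5.23
ee_pos: [0.5611, 0.0697, 0.1004]
eef_rot: [0.612, 0.791, 0.0, 0.0]
ft_force: [1.6, 0.8, 1.0]
width: 0.061
grip_force: 0.0
```

Emit:
{"name": "arm_command", "arguments": {"xyz": [[0,0,0],[0,0,0],[0,0,0],[0,0,0],[0,0,0],[0,0,0],[0,0,0]], "rot": [[0,0,0],[0,0,0],[0,0,0],[0,0,0],[0,0,0],[0,0,0],[0,0,0]], "grip": 0.2, "squeeze": 25}}

```text
time: 5.82
ee_pos: [0.5607, 0.0695, 0.0995]
eef_rot: [0.612, 0.791, 0.0, 0.0]
ft_force: [0.3, 0.0, 1.8]
width: 0.0322
grip_force: 25.0
```

Emit:
{"name": "arm_command", "arguments": {"xyz": [[0,0,0.02],[0,0,0.05],[0,0,0.08],[0,0,0.1],[-0.01,-0.02,0.105],[-0.025,-0.055,0.105],[-0.04,-0.09,0.1],[-0.053,-0.12,0.09],[-0.063,-0.145,0.085],[-0.07,-0.162,0.08],[-0.07,-0.162,0.08],[-0.07,-0.162,0.08],[-0.07,-0.162,0.08]], "rot": [[0,0,0],[0,0,0],[0,0,0],[0,0,0],[0,0,0],[0,0,0],[0,0,0],[0,0,0],[0,0,0],[0,0,0],[0,0,0],[0,0,0],[0,0,0]]}}

```text
time: 6.9
ee_pos: [0.4908, -0.0917, 0.1793]
eef_rot: [0.612, 0.791, 0.0, 0.0]
ft_force: [1.2, -0.0, -1.2]
width: 0.0318
grip_force: 25.0
```

```bash
python3 look.py wrist w3 block; python3 look.py side s3 steel_tube_1 block
```

```text
[ 0.4908 -0.0917  0.1793]
block 0.68 [0.485 0.075 0.027] [323.  21.]
[ 0.491  -0.0912  0.1794]
steel_tube_1 0.71 [ 0.489 -0.087  0.114] [297. 169.]
block 0.71 [ 0.487 -0.152  0.003] [296. 199.]
```

View pics/s3.png

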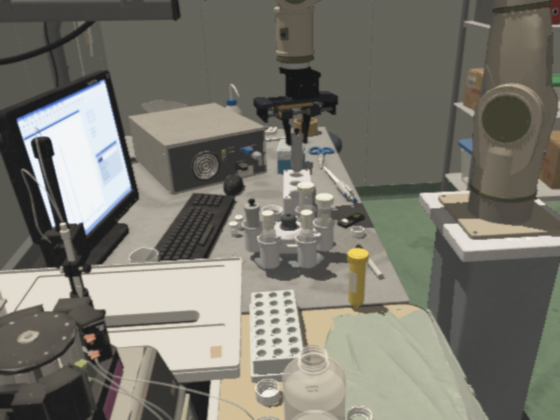

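The steel tube hangs upright at (297,150) over the block, with its foot at (297,169). I'll lower it into the hole.

Emit:
{"name": "arm_command", "arguments": {"xyz": [[0,0,-0.02],[0,0,-0.04],[0,0,-0.055],[0,0,-0.07],[0,0,-0.085],[0,0,-0.096],[0,0,-0.099],[0,0,-0.099],[0,0,-0.099]], "rot": [[0,0,0],[0,0,0],[0,0,0],[0,0,0],[0,0,0],[0,0,0],[0,0,0],[0,0,0],[0,0,0]]}}

```text
time: 7.9
ee_pos: [0.4908, -0.0923, 0.0806]
eef_rot: [0.612, 0.791, 0.0, 0.0]
ft_force: [0.7, -0.5, 0.2]
width: 0.0318
grip_force: 25.0
```

Emit:
{"name": "arm_command", "arguments": {"xyz": [[0,0,0],[0,0,0],[0,0,0],[0,0,0],[0,0,0.03],[0,0,0.07],[0,0,0.105],[0.01,0.03,0.12],[0.02,0.07,0.12],[0.03,0.11,0.12],[0.04,0.15,0.12],[0.052,0.19,0.12],[0.063,0.228,0.12],[0.073,0.265,0.115],[0.081,0.291,0.11],[0.081,0.291,0.11],[0.081,0.291,0.11],[0.081,0.291,0.11]], "rot": [[0,0,0],[0,0,0],[0,0,0],[0,0,0],[0,0,0],[0,0,0],[0,0,0],[0,0,0],[0,0,0],[0,0,0],[0,0,0],[0,0,0],[0,0,0],[0,0,0],[0,0,0],[0,0,0],[0,0,0],[0,0,0]], "grip": 0.7}}

```text
time: 9.4
ee_pos: [0.5715, 0.1979, 0.1901]
eef_rot: [0.612, 0.791, -0.0, 0.0]
ft_force: [-0.7, 0.0, 1.3]
width: 0.0611
grip_force: 0.0
```

```bash
python3 look.py top t4 block steel_tube_1;python3 look.py wrist w4 round_tube_1 rotor;python3 look.py side s4 steel_tube_1 rotor
```

```text
[0.5715 0.1979 0.1901]
block 0.82 [ 0.487 -0.152  0.003] [352. 225.]
steel_tube_1 0.67 [ 0.495 -0.087  0.007] [325. 222.]
steel_tube_1 0.67 [0.608 0.134 0.033] [231. 174.]
[0.5719 0.1969 0.1905]
round_tube_1 0.71 [0.499 0.207 0.027] [218. 167.]
round_tube_1 0.6 [0.573 0.201 0.028] [284. 190.]
rotor 0.61 [ 0.529  0.139 -0.002] [237. 224.]
[0.5717 0.1975 0.1905]
rotor 0.62 [0.529 0.142 0.004] [289. 255.]
```

View pics/w4.png

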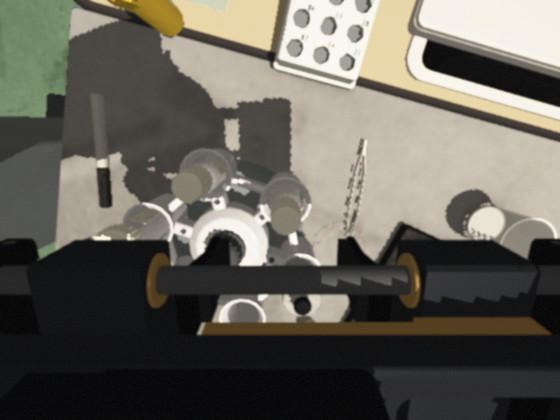

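R5's cap is at (286,213), centred between the fingers, and the parked steel tube reads z = 0.007, so it is seated. I'll descend, grip and lift.

Emit:
{"name": "arm_command", "arguments": {"xyz": [[0,0.001,-0.025],[0,0.001,-0.05],[0,0.001,-0.072],[0,0.001,-0.083],[0,0.001,-0.083],[0,0.001,-0.083]], "rot": [[0,0,0],[0,0,0],[0,0,0],[0,0,0],[0,0,0],[0,0,0]]}}

```text
time: 10.35
ee_pos: [0.5716, 0.1996, 0.1076]
eef_rot: [0.612, 0.791, 0.0, -0.0]
ft_force: [1.1, -0.0, 0.3]
width: 0.0612
grip_force: 0.0
```

Emit:
{"name": "arm_command", "arguments": {"xyz": [[0,0,0],[0,0,0],[0,0,0],[0,0,0],[0,0,0],[0,0,0],[0,0,0],[0,0,0]], "rot": [[0,0,0],[0,0,0],[0,0,0],[0,0,0],[0,0,0],[0,0,0],[0,0,0],[0,0,0]], "grip": 0.1}}

```text
time: 11.02
ee_pos: [0.5714, 0.1995, 0.1072]
eef_rot: [0.612, 0.791, -0.0, -0.0]
ft_force: [-0.5, -0.3, 1.4]
width: 0.0221
grip_force: 25.0
```

Emit:
{"name": "arm_command", "arguments": {"xyz": [[0,0,0.02],[0,0,0.05],[0,0,0.085],[0,0,0.12],[0,0,0.138],[0,-0.012,0.14],[-0.003,-0.035,0.14],[-0.005,-0.065,0.14],[-0.009,-0.095,0.14],[-0.011,-0.12,0.14],[-0.0115,-0.13,0.135],[-0.0115,-0.13,0.12],[-0.0115,-0.13,0.1],[-0.0115,-0.13,0.085],[-0.0115,-0.13,0.07],[-0.0115,-0.13,0.07],[-0.0115,-0.13,0.07]], "rot": [[0,0,0],[0,0,0],[0,0,0],[0,0,0],[0,0,0],[0,0,0],[0,0,0],[0,0,0],[0,0,0],[0,0,0],[0,0,0],[0,0,0],[0,0,0],[0,0,0],[0,0,0],[0,0,0],[0,0,0]]}}

```text
time: 12.43
ee_pos: [0.5593, 0.0695, 0.1763]
eef_rot: [0.612, 0.791, -0.001, -0.001]
ft_force: [0.6, -1.2, 0.7]
width: 0.0222
grip_force: 25.0
```

```bash
python3 look.py side s5 round_tube_1; python3 - <<'E'
import cv2
im=cv2.imread('pics/s5.png')[130:290,200:400]; cv2.imwrite('pics/s5c.png',cv2.resize(im,None,fx=3,fy=3,interpolation=2))
E
```

```text
[0.5593 0.0695 0.1763]
round_tube_1 0.96 [0.561 0.073 0.094] [271. 205.]
```

View pics/s5c.png

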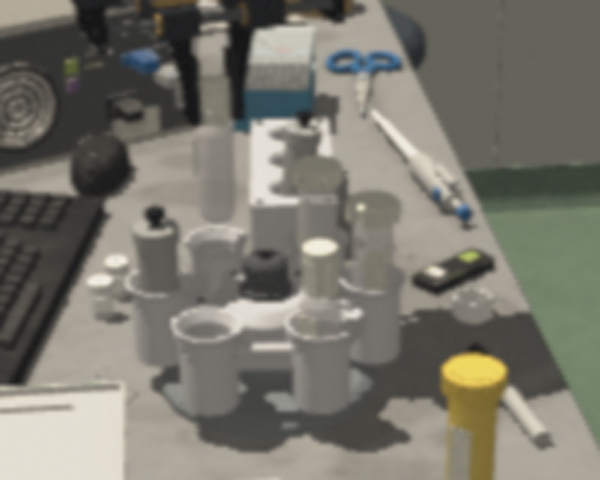

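The round tube hangs upright at crop (215,170), directly above the empty cup at (215,240). Lowering it.

Emit:
{"name": "arm_command", "arguments": {"xyz": [[0,0,-0.015],[0,0,-0.03],[0,0,-0.045],[0,0,-0.058],[0,0,-0.066],[0,0,-0.069],[0,0,-0.069],[0,0,-0.069]], "rot": [[0,0,0],[0,0,0],[0,0,0],[0,0,0],[0,0,0],[0,0,0],[0,0,0],[0,0,0]]}}

```text
time: 13.2
ee_pos: [0.5604, 0.0697, 0.1088]
eef_rot: [0.612, 0.791, 0.0, 0.0]
ft_force: [0.8, -0.7, -0.6]
width: 0.0219
grip_force: 25.0
```

Emit:
{"name": "arm_command", "arguments": {"xyz": [[0,0,0],[0,0,0],[0,0,0],[0,0,0],[0,0,0],[0,0,0.03],[0,0,0.065],[0,0,0.09],[-0.02,0.015,0.092],[-0.05,0.035,0.092],[-0.08,0.055,0.092],[-0.1,0.07,0.092],[-0.1055,0.075,0.09],[-0.1055,0.075,0.09],[-0.1055,0.075,0.09],[-0.1055,0.075,0.09]], "rot": [[0,0,0],[0,0,0],[0,0,0],[0,0,0],[0,0,0],[0,0,0],[0,0,0],[0,0,0],[0,0,0],[0,0,0],[0,0,0],[0,0,0],[0,0,0],[0,0,0],[0,0,0],[0,0,0]], "grip": 0.7}}

```text
time: 14.53
ee_pos: [0.4555, 0.1435, 0.1982]
eef_rot: [0.613, 0.79, 0.0, -0.0]
ft_force: [-0.0, -1.0, 0.2]
width: 0.0604
grip_force: 0.0
```

```bash
python3 look.py wrist w6 cone_tube_1;python3 look.py side s6 round_tube_1 cone_tube_1
```

```text
[0.4555 0.1435 0.1982]
cone_tube_1 0.95 [0.453 0.147 0.024] [281. 187.]
cone_tube_1 0.6 [0.485 0.078 0.029] [294. 251.]
cone_tube_1 0.53 [ 0.422  0.335 -0.001] [298.   1.]
[0.4553 0.1436 0.1981]
cone_tube_1 0.89 [0.418 0.331 0.004] [357. 304.]
```

View pics/w6.png

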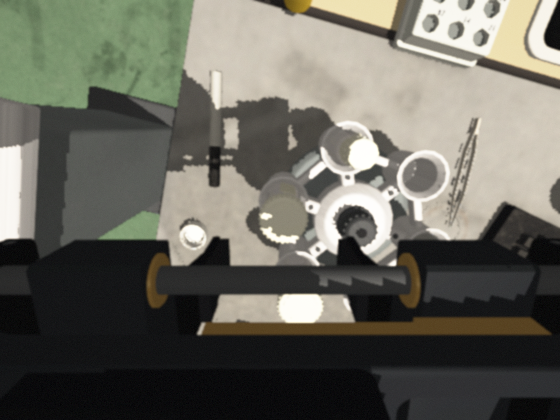

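The C3 cap is at (284,220), centred between the fingers. Descend and grip.

Emit:
{"name": "arm_command", "arguments": {"xyz": [[-0.001,0.002,-0.02],[-0.001,0.002,-0.045],[-0.001,0.002,-0.07],[-0.001,0.002,-0.086],[-0.001,0.002,-0.086],[-0.001,0.002,-0.086]], "rot": [[0,0,0],[0,0,0],[0,0,0],[0,0,0],[0,0,0],[0,0,0]]}}

```text
time: 15.28
ee_pos: [0.4532, 0.1465, 0.112]
eef_rot: [0.612, 0.791, -0.0, -0.001]
ft_force: [-0.1, 0.7, 0.4]
width: 0.061
grip_force: 0.0
```

Emit:
{"name": "arm_command", "arguments": {"xyz": [[0,0,0],[0,0,0],[0,0,0],[0,0,0],[0,0,0],[0,0,0],[0,0,0]], "rot": [[0,0,0],[0,0,0],[0,0,0],[0,0,0],[0,0,0],[0,0,0],[0,0,0]], "grip": 0.2}}

```text
time: 15.87
ee_pos: [0.4537, 0.1466, 0.1125]
eef_rot: [0.612, 0.791, 0.0, 0.0]
ft_force: [0.1, -0.1, 1.9]
width: 0.035
grip_force: 25.0
```

Emit:
{"name": "arm_command", "arguments": {"xyz": [[0,0,0.02],[0,0,0.05],[0,0,0.085],[0,0,0.12],[0,0,0.138],[0.01,0.004,0.14],[0.03,0.013,0.14],[0.06,0.027,0.14],[0.09,0.04,0.14],[0.11,0.049,0.14],[0.118,0.053,0.135],[0.118,0.053,0.12],[0.118,0.053,0.1],[0.118,0.053,0.085],[0.118,0.053,0.07],[0.118,0.053,0.07],[0.118,0.053,0.07]], "rot": [[0,0,0],[0,0,0],[0,0,0],[0,0,0],[0,0,0],[0,0,0],[0,0,0],[0,0,0],[0,0,0],[0,0,0],[0,0,0],[0,0,0],[0,0,0],[0,0,0],[0,0,0],[0,0,0],[0,0,0]]}}

```text
time: 17.28
ee_pos: [0.5707, 0.1991, 0.1819]
eef_rot: [0.612, 0.791, -0.001, -0.0]
ft_force: [-0.3, 0.2, 0.3]
width: 0.0347
grip_force: 25.0
```

```bash
python3 look.py side s7 cone_tube_1 round_tube_1; python3 - <<'E'
import cv2
im=cv2.imread('pics/s7.png')[130:290,200:400]; cv2.imwrite('pics/s7c.png',cv2.resize(im,None,fx=3,fy=3,interpolation=2))
E
```

```text
[0.5707 0.1991 0.1819]
cone_tube_1 0.97 [0.569 0.199 0.096] [270. 231.]
cone_tube_1 0.73 [0.417 0.33  0.002] [357. 304.]
```

View pics/s7c.png

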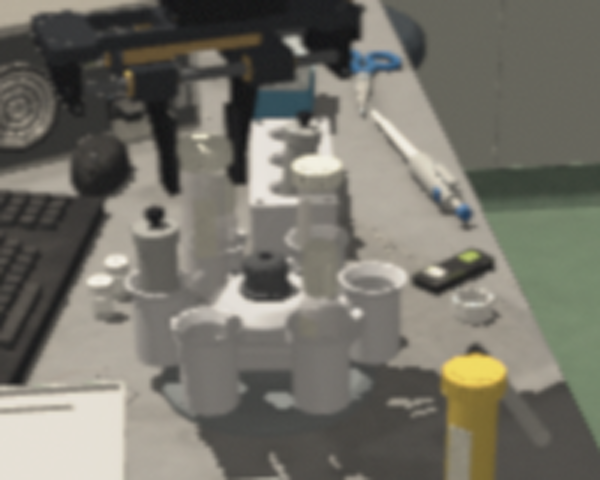

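The cone tube hangs upright at crop (207,210), over the empty cup at (208,315). Lowering it.

Emit:
{"name": "arm_command", "arguments": {"xyz": [[0.001,0,-0.015],[0.001,0,-0.03],[0.001,0,-0.045],[0.001,0,-0.058],[0.001,0,-0.066],[0.001,0,-0.07],[0.001,0,-0.07],[0.001,0,-0.07]], "rot": [[0,0,0],[0,0,0],[0,0,0],[0,0,0],[0,0,0],[0,0,0],[0,0,0],[0,0,0]]}}

```text
time: 18.1
ee_pos: [0.5728, 0.1998, 0.1129]
eef_rot: [0.612, 0.791, 0.0, 0.0]
ft_force: [-0.1, 0.5, -0.2]
width: 0.0352
grip_force: 25.0
```

Emit:
{"name": "arm_command", "arguments": {"xyz": [[0,0,0],[0,0,0],[0,0,0],[0,0,0],[0,0,0],[0,0,0.03],[0,0,0.065],[0,0,0.085],[-0.008,-0.03,0.09],[-0.018,-0.065,0.09],[-0.029,-0.105,0.09],[-0.041,-0.145,0.09],[-0.052,-0.185,0.09],[-0.063,-0.225,0.088],[-0.073,-0.265,0.07],[-0.081,-0.291,0.06],[-0.081,-0.291,0.06],[-0.081,-0.291,0.06],[-0.081,-0.291,0.06]], "rot": [[0,0,0],[0,0,0],[0,0,0],[0,0,0],[0,0,0],[0,0,0],[0,0,0],[0,0,0],[0,0,0],[0,0,0],[0,0,0],[0,0,0],[0,0,0],[0,0,0],[0,0,0],[0,0,0],[0,0,0],[0,0,0],[0,0,0]], "grip": 0.7}}

```text
time: 19.68
ee_pos: [0.4918, -0.0907, 0.1725]
eef_rot: [0.612, 0.791, 0.0, 0.0]
ft_force: [0.4, -0.1, 1.0]
width: 0.0612
grip_force: 0.0
```

```bash
python3 look.py wrist w8 steel_tube_1 round_tube_1; python3 look.py side s8 cone_tube_1 round_tube_1 rotor
```

```text
[ 0.4918 -0.0907  0.1725]
steel_tube_1 0.81 [ 0.49  -0.091  0.007] [281. 192.]
round_tube_1 0.81 [0.56  0.069 0.027] [399.  49.]
[ 0.4921 -0.0899  0.1727]
cone_tube_1 0.6 [0.417 0.329 0.004] [357. 303.]
rotor 0.86 [0.531 0.142 0.006] [288. 255.]
```

View pics/w8.png

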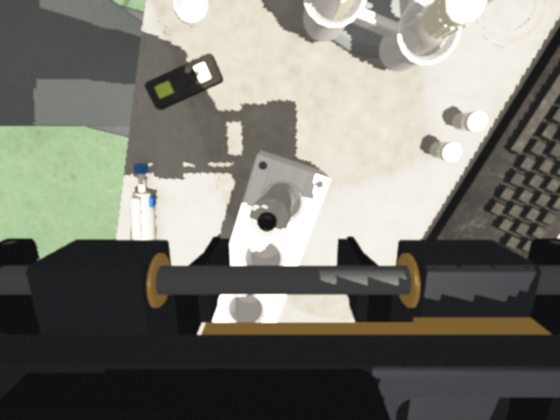

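The parked steel tube leans: its knob is at (267,220) where about (283,220) was expected. I'll compute the lean.

```bash
python3 - <<'E'
from h import *
m=r.camera_model('wrist'); print(ray(m,267,220,.116).round(4)); print(r.read_state()['ee_pos'].round(4))
m=r.camera_model('top'); 
E
```

```text
[ 0.4796 -0.0913  0.116 ]
[ 0.4918 -0.0908  0.1723]
```

The knob leans about 11 mm toward -x. With the fingers opened wider and centred on the hole, closing will push the tube upright.

Emit:
{"name": "arm_command", "arguments": {"xyz": [[-0.001,-0.001,0],[-0.001,-0.001,0],[-0.001,-0.001,0],[-0.001,-0.001,-0.03],[-0.001,-0.001,-0.06],[-0.001,-0.001,-0.08],[-0.001,-0.001,-0.092],[-0.001,-0.001,-0.092],[-0.001,-0.001,-0.092]], "rot": [[0,0,0],[0,0,0],[0,0,0],[0,0,0],[0,0,0],[0,0,0],[0,0,0],[0,0,0],[0,0,0]], "grip": 0.95}}

```text
time: 20.78
ee_pos: [0.4907, -0.0923, 0.0805]
eef_rot: [0.612, 0.791, 0.0, -0.0]
ft_force: [0.9, 0.1, 0.8]
width: 0.0823
grip_force: 0.0
```

Emit:
{"name": "arm_command", "arguments": {"xyz": [[0,0,0],[0,0,0],[0,0,0],[0,0,0],[0,0,0],[0,0,0],[0,0,0],[0,0,0],[0,0,0]], "rot": [[0,0,0],[0,0,0],[0,0,0],[0,0,0],[0,0,0],[0,0,0],[0,0,0],[0,0,0],[0,0,0]], "grip": 0.2}}

```text
time: 21.53
ee_pos: [0.4905, -0.0925, 0.0801]
eef_rot: [0.612, 0.791, 0.0, -0.0]
ft_force: [-0.1, -1.0, -0.5]
width: 0.0319
grip_force: 25.0
```

Emit:
{"name": "arm_command", "arguments": {"xyz": [[0,0,0.015],[0,0,0.04],[0,0,0.075],[0,0,0.11],[-0.005,0.01,0.14],[-0.015,0.03,0.155],[-0.03,0.06,0.16],[-0.045,0.095,0.16],[-0.05,0.13,0.16],[-0.05,0.165,0.16],[-0.045,0.2,0.16],[-0.04,0.225,0.155],[-0.0365,0.2375,0.14],[-0.0365,0.2375,0.12],[-0.0365,0.2375,0.1],[-0.0365,0.2375,0.09],[-0.0365,0.2375,0.09],[-0.0365,0.2375,0.09]], "rot": [[0,0,0],[0,0,0],[0,0,0],[0,0,0],[0,0,0],[0,0,0],[0,0,0],[0,0,0],[0,0,0],[0,0,0],[0,0,0],[0,0,0],[0,0,0],[0,0,0],[0,0,0],[0,0,0],[0,0,0],[0,0,0]]}}

```text
time: 23.03
ee_pos: [0.4539, 0.145, 0.1704]
eef_rot: [0.612, 0.791, -0.0, -0.0]
ft_force: [0.0, 0.5, -1.0]
width: 0.0317
grip_force: 25.0
```

```bash
python3 look.py side s9 steel_tube_1; python3 look.py top t9 steel_tube_1; python3 - <<'E'
import cv2
im=cv2.imread('pics/s9.png')[130:290,200:400]; cv2.imwrite('pics/s9c.png',cv2.resize(im,None,fx=3,fy=3,interpolation=2))
E
```

```text
[0.4539 0.145  0.1704]
steel_tube_1 0.6 [0.453 0.149 0.1  ] [325. 215.]
[0.4546 0.1451 0.1713]
steel_tube_1 0.83 [0.607 0.137 0.028] [230. 175.]
```

View pics/s9c.png

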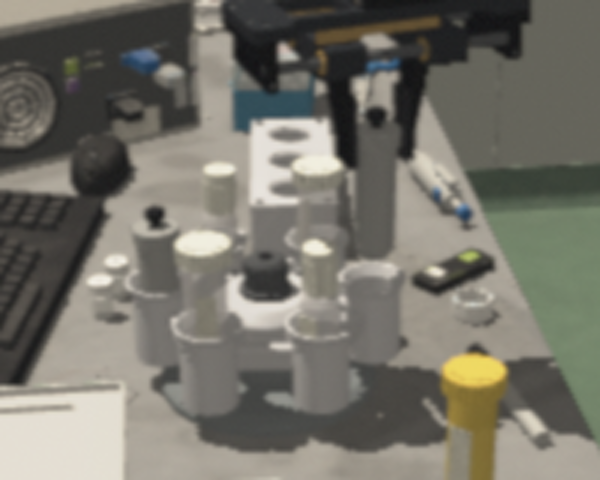

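The steel tube hangs upright at crop (376,185), over the empty cup at (373,280). The cone and round tubes are standing in their cups, and the block is empty. Lowering it.

Emit:
{"name": "arm_command", "arguments": {"xyz": [[0,0,-0.015],[0,0,-0.03],[0,0,-0.045],[0,0,-0.058],[0,0,-0.066],[0,0,-0.07],[0,0,-0.07],[0,0,-0.07]], "rot": [[0,0,0],[0,0,0],[0,0,0],[0,0,0],[0,0,0],[0,0,0],[0,0,0],[0,0,0]]}}

```text
time: 23.9
ee_pos: [0.4544, 0.1452, 0.1006]
eef_rot: [0.612, 0.791, 0.0, 0.0]
ft_force: [-0.1, 0.5, -0.1]
width: 0.0321
grip_force: 25.0
```

Emit:
{"name": "arm_command", "arguments": {"xyz": [[0,0,0],[0,0,0],[0,0,0],[0,0,0],[0,0,0],[0,0,0.025],[0,0,0.06],[0,0,0.1],[0,0,0.14],[0,-0.03,0.16],[0,-0.07,0.16],[0,-0.11,0.16],[0,-0.15,0.16],[0,-0.19,0.16],[0,-0.23,0.16],[0,-0.27,0.16],[0,-0.3,0.16],[0,-0.33,0.16],[0,-0.33,0.16],[0,-0.33,0.16]], "rot": [[0,0,0],[0,0,0],[0,0,0],[0,0,0],[0,0,0],[0,0,0],[0,0,0],[0,0,0],[0,0,0],[0,0,0],[0,0,0],[0,0,0],[0,0,0],[0,0,0],[0,0,0],[0,0,0],[0,0,0],[0,0,0],[0,0,0],[0,0,0]], "grip": 0.7}}

```text
time: 25.57
ee_pos: [0.4536, -0.1863, 0.2598]
eef_rot: [0.613, 0.79, 0.0, -0.0]
ft_force: [-0.2, 0.9, 0.3]
width: 0.0609
grip_force: 0.0
```

```bash
python3 look.py side s10 steel_tube_1 round_tube_1 cone_tube_1; python3 look.py top t10 steel_tube_1 round_tube_1 cone_tube_1; python3 - <<'E'
import cv2,numpy as np
f=lambda n,a,b,c,d:cv2.resize(cv2.imread(n)[a:b,c:d],(390,480),interpolation=2)
cv2.imwrite('pics/c10.png',np.hstack([f('pics/s10.png',150,310,225,355),f('pics/t10.png',135,271,172,282)]))
E
```

```text
[ 0.4536 -0.1863  0.2598]
cone_tube_1 0.87 [0.422 0.328 0.003] [354. 303.]
[ 0.4543 -0.1837  0.2603]
steel_tube_1 0.72 [0.458 0.148 0.027] [225. 238.]
steel_tube_1 0.68 [0.606 0.132 0.03 ] [232. 175.]
round_tube_1 0.79 [0.499 0.212 0.026] [198. 221.]
round_tube_1 0.51 [0.557 0.07  0.025] [258. 196.]
cone_tube_1 0.91 [0.574 0.199 0.026] [204. 189.]
cone_tube_1 0.72 [ 0.42   0.334 -0.005] [150. 255.]
cone_tube_1 0.67 [0.488 0.076 0.027] [256. 225.]
```

View pics/c10.png

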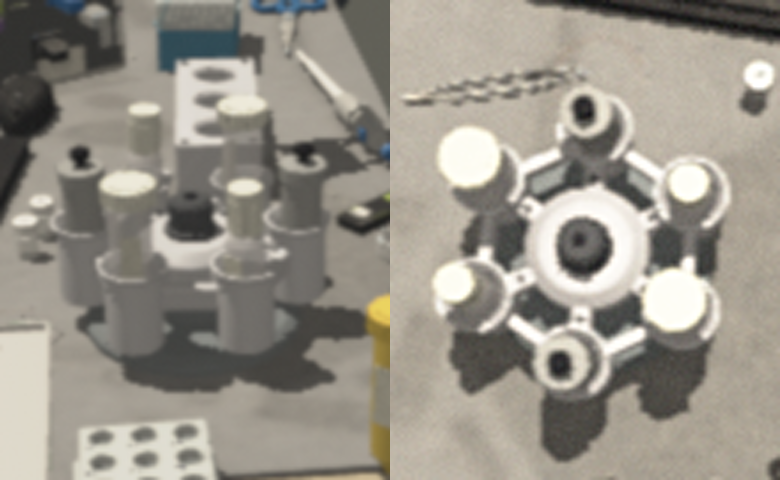

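The final picture shows the like tubes facing each other across the hub: steel (583,110)–(560,362), cone (470,157)–(675,300), round (688,183)–(455,283). All six read a foot height of about 26 mm, so they are seated. The block is empty and the arm is clear, so I'm handing in.

```bash
python3 -c "
from bench import r
print(r.close_job())"
```

```text
the job is handed in; nothing more can be done
None
```

The rotor is rebalanced and the job handed in: all six tubes are seated with each kind facing its like across the hub, the block is empty, the yellow look-alike was left alone, and it took about 26 s of the 112 s allowed.

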